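# Weigh and dispatch the orange-banded parcel

## Task

Weigh the carton with the orange band and send it off: stand it gently upright on the pan of the parcel scale, let go of it, and then press the white, blue, yellow and green keys in that order, each fully down and up again before the next; touch no key before the carton is on the pan, and never press the red one, which cancels. Then take the carton off the scale and stand it gently upright on the floor of the green out-stand, between its two walls, with its broad side spanning the gap and nothing sticking out beyond the stand's base. Leave the other cartons, the mug and the stapler where they are.

Things in the scene. Friction and masses are not known exactly. Their poses are not given: they have to be found in the camera images.
- parcel: Carton to send: brown, rigid, 42 mm along its x, 60 along y (faces looking along x are the broad ones), 120 tall, orange band at 55 to 85 mm height, orange strip over the top. 0.25 to 0.5 kg; may be gripped with 40 N. Origin: centre of underside. Starts upright in any bay of the in-rack, its x along the rack's x; there only its narrow sides (facing along its y) have room for fingers.
- other_a: Another carton of the same size and frame, brown with a white strip and white labels, standing in another bay of the in-rack. Leave it.
- other_b: A second such white-striped carton in the remaining bay of the in-rack. Leave it.
- in_rack: Blue in-rack, fixed: base 164 x 75 x 8 mm, four upright 4 mm dividers across it at x = -80, -26, 26, 80 mm, 60 mm wide along y; the outer two reach 128 mm above the table, the inner two 78. Three bays, centred at x = -53, 0, 53 mm, open to +y, -y and above; cartons stand on the base, 8 mm up. Origin: centre of underside.
- scale: Parcel scale, fixed: grey console 105 mm (x) by 270 (y), top 34 mm above the table, with five round keys in a row along the scale's y at x = 0, centres 48 mm apart (y = -96 to 96 mm); beyond it, on the +x side, the weighing pan. Origin: on the table under the middle of the key row.
- pan (a point): Centre of the upper face of the steel weighing pan, 150 x 150 mm, 42 mm above the table; axes as the scale's; it lies 165 mm from the key row along the scale's x.
- key_white_top (a point): Centre of the top face of the white key: round cap of 30 mm diameter in a black housing, its top 21 mm above the console. The order of the colours along the row differs from time to time. It is pressed straight down, 6 mm of travel; fully down takes 5 N and it springs back up. The point moves with the cap.
- key_green_top (a point): Centre of the top face of the green key: round cap of 30 mm diameter in a black housing, its top 21 mm above the console. The order of the colours along the row differs from time to time. It is pressed straight down, 6 mm of travel; fully down takes 5 N and it springs back up. The point moves with the cap.
- key_blue_top (a point): Centre of the top face of the blue key: round cap of 30 mm diameter in a black housing, its top 21 mm above the console. The order of the colours along the row differs from time to time. It is pressed straight down, 6 mm of travel; fully down takes 5 N and it springs back up. The point moves with the cap.
- key_yellow_top (a point): Centre of the top face of the yellow key: round cap of 30 mm diameter in a black housing, its top 21 mm above the console. The order of the colours along the row differs from time to time. It is pressed straight down, 6 mm of travel; fully down takes 5 N and it springs back up. The point moves with the cap.
- key_red_top (a point): Centre of the top face of the red key (cancel: do not press): round cap of 30 mm diameter in a black housing, its top 21 mm above the console. The order of the colours along the row differs from time to time. It is pressed straight down, 6 mm of travel; fully down takes 5 N and it springs back up. The point moves with the cap.
- key_white (a joint): How far the white key is pressed: 0 up, 0.006 m fully down; it counts as pressed beyond 0.0045 and as up below 0.002.
- key_green (a joint): How far the green key is pressed: 0 up, 0.006 m fully down; it counts as pressed beyond 0.0045 and as up below 0.002.
- key_blue (a joint): How far the blue key is pressed: 0 up, 0.006 m fully down; it counts as pressed beyond 0.0045 and as up below 0.002.
- key_yellow (a joint): How far the yellow key is pressed: 0 up, 0.006 m fully down; it counts as pressed beyond 0.0045 and as up below 0.002.
- key_red (a joint): How far the red key is pressed: 0 up, 0.006 m fully down; it counts as pressed beyond 0.0045 and as up below 0.002.
- out_stand: Green out-stand, fixed: base 110 mm (x) by 92 (y) by 8; two upright walls 80 mm long (x), 8 thick, reaching 128 mm above the table, inner faces 76 mm apart (y = -38, 38 mm); open to +x, -x and above. The carton's y goes along the stand's y, either way round; there only its broad sides are free. Origin: centre of underside. It and the in-rack may swap sides.
- out_floor (a point): Centre of the out-stand's floor, the upper face of its base, 8 mm above the table; axes as the stand's.
- mug: White mug, 80 mm across and 90 mm tall, standing on the table. Leave it.
- stapler: Black stapler, 140 mm long (x), 36 mm wide and 43 mm tall, lying on the table. Leave it.

How it is judged:
By the outcome, as a careful person would: the job done as asked, in the order asked, and still so for the second after the job is handed in, with the robot touching nothing.
It also fails if it takes over 70 s, if anything falls off the work surface, if the arm or the gripper's body presses on something with over 40 N, if the wrist force passes 120 N, or if a joint passes its speed limit or range.

## Robot

A 6-joint arm with a two-finger parallel gripper is mounted at the origin on the work surface. World frame = base frame: x ahead of the robot, y to its left, z up, the work surface at z = 0. Lengths are in m, angles in rad, forces in N, time in s.
With the tool pointing down it reaches from about 0.25 to 0.775 m from the base axis. Payload 4 kg.
Tool frame: the origin (TCP) lies at the very end of the fingers, on their centre line; the grasp point (between the pads) lies 19 mm behind it; z points along the fingers, y is the direction in which the jaws open and shut (so a half turn about z gives the same grasp; the last joint's range is limited). The gripper opens to 94 mm and grips with 3 to 60 N. Pads are 16 mm wide; open, the fingers measure 119 mm over their backs; the gripper's body (75 mm by 177 mm) begins 78 mm behind the grasp point.
Start: joints at [-1.447, 0.087, 1.371, -0, 1.684, -0.103], TCP at [0.124, -0.536, 0.206] pointing down, gripper open.
Joint ranges: [-3.1, 3.1], [-0.76, 2.03], [0.27, 2.55], [-1.08, 4.22], [0.17, 2.65], [-2.57, 2.57]. Speed limits (rad/s): [2.79, 2.79, 3.14, 3.14, 3.14, 3.14].

## Interface

Orientations are given as a 3x3 rotation matrix whose columns are the frame's x, y, z axes.
In Python, from cell import arm, viewer gives the robot as it stands. The module is installed in compiled form; this text tells all that it offers.
- The arm moves only by the tool arm_command, never from a script. Its argument "deltas" is a list of rows, each a list of 7 numbers: the turn, a rotation vector about the tool's x, y, z in rad, then the shift along the tool's x, y, z in cm, then the opening, from 0 (shut) to 1 (fully open). A call has 1 to 10 rows; each row is the pose to reach, as a shift and turn from the pose commanded when the call began, along the tool's axes at that moment; what a row does not reach only later rows make up. A row lasts 1/12 s, in which the tool goes at most 41.7 mm and 7.16 degrees, less where a joint would pass 70% of its speed; a pose out of reach is approached as far as the arm can. A call with a gripper value outside its range is refused whole. The fingers move at their own pace and stop on an object; "newtons" is the grip in N (left out, the last holds). Time passes only in rows, so rows that repeat a pose let the fingers close. It gives the time, the measured TCP pose, the force and the opening at its end, in the units of the state.
- arm.get_state(): the state, without advancing time (a new reading comes with each control period).
- viewer.snapshot(name): name is "side" or "top" or "wrist"; returns the picture (480x640x3 uint8, blue, green, red); there is no depth.
- viewer.camera_params(name): a dict with "fx", "fy", "cx", "cy" (pixels), "dist" ([k1, k2, p1, p2, k3] as OpenCV has them; the pictures are not rectified), "eye" and "orientation" of the camera in the world. Camera axes: x right, y up, looking along -z (the intrinsics and any distortion apply to the point x, -y, -z); pixel columns grow to the right and rows downward; lengths in m; the calibration is good to about 2 mm. A picture is of the moment at which its call begins: read the wrist's pose just before it. camera_params takes no time and is no camera call; for the wrist camera it gives the pose at the moment of the call.
- arm.sign_off(): hands the job in, once; it reports no verdict.
The state is a dict: "t": time; "qpos": joint angles; "qvel": joint speeds; "effort": joint torques, N m; "tool_pos": TCP position; "orientation": TCP orientation; "ft_force": force on the tool from outside, world axes, zero at the start; "ft_torque": the same for the moment, N m; "finger_gap": finger opening in m.
Only numpy, scipy, OpenCV 4.12 (cv2) and the standard library are available. Lean on these libraries where they do the work, as an engineer would, in place of code of your own. Each camera call takes 0.05 s, during which the arm holds its last target.

## Working session

There is one attempt and no reset: what is moved stays moved. The work goes in short steps, Python scripts to look and compute and a tool call to move; the robot and the scene stay as the last step left them, time stands still between calls to the robot, and variables do not carry over. Pictures are saved under pics/ and viewed, and the job is handed in when it is done.

Besides the shell and the picture viewer there is one more tool, called after "Request:" as name([rows], argument=value, ...), one row to a line, values as JSON. arm_command: Moves the arm, as the interface text tells. Its arguments: {"type":"object","properties":{"deltas":{"type":"array","items":{"type":"array","items":{"type":"number"}}},"newtons":{"type":"number"}},"required":["deltas"]}

```bash
mkdir -p pics
cat > h.py <<'E'
import numpy as np,cv2
from cell import arm,viewer
def P(name): return viewer.camera_params(name)
def ray(p,u,v):
    K=np.array([[p['fx'],0,p['cx']],[0,p['fy'],p['cy']],[0,0,1]])
    n=cv2.undistortPoints(np.array([[[u,v]]],float),K,np.array(p['dist'],float))[0,0]
    d=np.array(p['orientation'])@np.array([n[0],-n[1],-1.]); return np.array(p['eye']),d
def onz(p,u,v,z):
    e,d=ray(p,u,v); return e+d*(z-e[2])/d[2]
E
python3 - <<'E'
from h import *
s=arm.get_state(); print(s)
for n in ["side","top","wrist"]:
    print(n,P(n)); cv2.imwrite(f'pics/{n}0.png',viewer.snapshot(n))
E
```

```text
{'t': 0.0, 'qpos': array([-1.44713530e+00,  8.79005227e-02,  1.37224561e+00,  2.40621565e-05,
        1.68357665e+00, -1.03140464e-01]), 'qvel': array([ 0.00141481,  0.00161941, -0.00104136, -0.00250759, -0.00048016,
        0.00011825]), 'effort': array([ 1.43266207e-03, -3.40182281e+01, -3.02425325e+01,  7.19417352e-02,
        3.30042851e-02, -1.82375152e-04]), 'tool_pos': array([ 0.1235888 , -0.53537696,  0.20433833]), 'orientation': array([[ 9.74390027e-01,  2.24864443e-01, -2.39016706e-04],
       [ 2.24864438e-01, -9.74387758e-01,  2.11681443e-03],
       [ 2.43101345e-04, -2.11634923e-03, -9.99997731e-01]]), 'ft_force': array([ 0.71914967,  0.39961381, -0.09377436]), 'ft_torque': array([-0.02377137, -0.00264043,  0.00626722]), 'finger_gap': 0.09383715900680054}
side {'fx': 470.96522767629517, 'fy': 470.96522767629517, 'cx': 320.5946486394014, 'cy': 238.66906344657474, 'dist': array([-0.02441553,  0.        ,  0.        ,  0.        ,  0.        ]), 'eye': array([0.22523084, 0.70533907, 0.501296  ]), 'orientation': array([[-0.90055073,  0.2357416 , -0.36528657],
       [-0.434
[... 191 characters left out ...]
'dist': array([-0.08863825,  0.        ,  0.        ,  0.        ,  0.        ]), 'eye': array([ 0.41911868, -0.0090999 ,  0.97484501]), 'orientation': array([[ 0.00603473,  0.98571621, -0.16830669],
       [-0.99996614,  0.00500692, -0.00653047],
       [-0.00559449,  0.1683404 ,  0.98571305]])}
wrist {'fx': 376.66173351719686, 'fy': 376.66173351719686, 'cx': 323.0067455854552, 'cy': 242.25607685869034, 'dist': array([0.00220604, 0.        , 0.        , 0.        , 0.        ]), 'eye': array([ 0.19065119, -0.5207415 ,  0.38411575]), 'orientation': array([[ 0.22486168,  0.94598358,  0.23356434],
       [-0.97438844,  0.21882136,  0.05181099],
       [-0.00209652, -0.2392327 ,  0.97096   ]])}
```

View pics/top0.png

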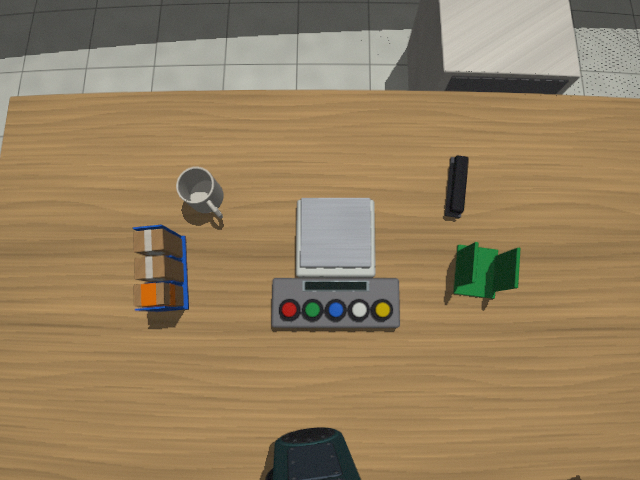

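View pics/side0.png

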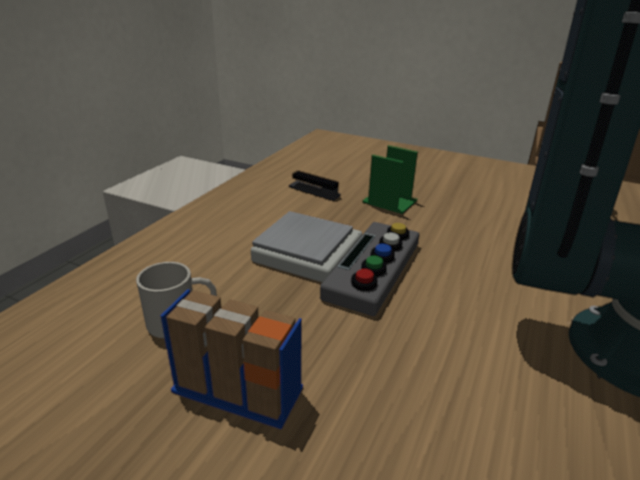

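View pics/wrist0.png

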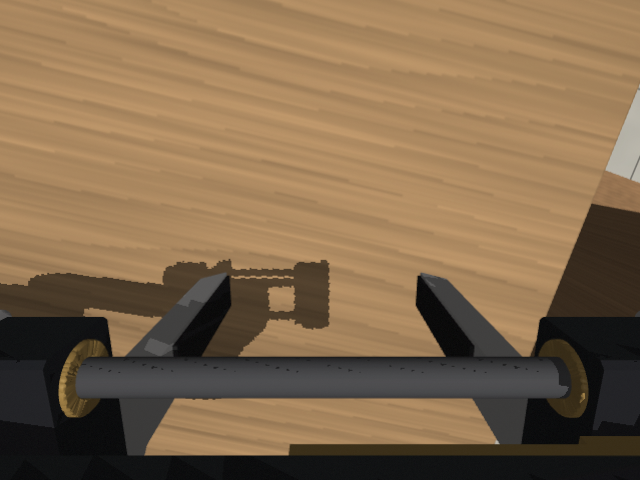

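Run:
```python
from h import *
im=cv2.imread('pics/top0.png'); p=P('top')
hsv=cv2.cvtColor(im,cv2.COLOR_BGR2HSV)
def comp(m,lab,z,amin=30):
    n,l,st,c=cv2.connectedComponentsWithStats(m.astype(np.uint8))
    for i in range(1,n):
        if st[i,4]>amin:
            ys,xs=np.where(l==i); pts=np.c_[xs,ys].astype(np.float32)
            r=cv2.minAreaRect(pts); b=cv2.boxPoints(r)
            print(lab,c[i].round(1),st[i],onz(p,*c[i],z).round(4)); print('   box',[onz(p,*q,z)[:2].round(3).tolist() for q in b])
H,S,V=[hsv[...,i].astype(int) for i in range(3)]
comp(((H<5)|(H>174))&(S>180)&(V>80),'red',.055)
comp((H>100)&(H<125)&(S>150)&(V>60),'blue',.055)
comp((H>50)&(H<85)&(S>150)&(V>40),'green',.055)
comp((H>22)&(H<35)&(S>180)&(V>80),'yellow',.055)
comp((H>5)&(H<16)&(S>200)&(V>150),'orange',.128)
k=np.zeros(H.shape,bool);k[295:325,345:375]=1
comp((S<40)&(V>150)&k,'white',.055)
k=np.zeros(H.shape,bool);k[190:275,295:380]=1
comp((S<60)&(V>100)&k,'pan',.042)
big=lambda a,b,c,d,f: cv2.resize(im[c:d,a:b],None,fx=f,fy=f,interpolation=cv2.INTER_CUBIC)
cv2.imwrite('pics/z1.png',big(120,230,150,330,3.3)); cv2.imwrite('pics/z2.png',big(430,540,140,310,3.4))
```

```text
red [288.6 309.2] [282 302  15  15 164] [0.4368 0.0727 0.055 ]
   box [[0.437, 0.093], [0.457, 0.073], [0.436, 0.053], [0.417, 0.072]]
blue [171.7 272.2] [133 225  56  86 609] [0.5108 0.3204 0.055 ]
   box [[0.611, 0.413], [0.614, 0.296], [0.434, 0.281], [0.429, 0.394]]
blue [335.5 309.4] [329 302  14  15 172] [ 0.4371 -0.0232  0.055 ]
   box [[0.452, -0.01], [0.452, -0.037], [0.424, -0.037], [0.424, -0.01]]
green [484.8 270.8] [ 454  242   66   56 2377] [ 0.5174 -0.3357  0.055 ]
   box [[0.469, -0.267], [0.581, -0.281], [0.571, -0.416], [0.458, -0.399]]
green [311.9 309.4] [305 303  15  14 161] [0.4368 0.025  0.055 ]
   box [[0.436, 0.044], [0.456, 0.025], [0.437, 0.005], [0.417, 0.025]]
yellow [382.4 309.3] [376 302  14  15 163] [ 0.4376 -0.1192  0.055 ]
   box [[0.452, -0.106], [0.452, -0.133], [0.424, -0.133], [0.424, -0.106]]
orange [148.1 294. ] [141 283  15  23 326] [0.4609 0.3386 0.128 ]
   box [[0.482, 0.354], [0.482, 0.326], [0.44, 0.323], [0.44, 0.351]]
white [359.  309.1] [353 303  13  13 140] [ 0.4378 -0.0713  0.055 ]
   box [[0.45, -0.059], [0.45, -0.084], [0.426, -0.084], [0.426, -0.059]]
pan [335.1 236.1] [ 296  198   80   77 5985] [ 0.5919 -0.0222  0.042 ]
   box [[0.675, 0.063], [0.676, -0.108], [0.511, -0.106], [0.511, 0.06]]
```

View pics/z1.png

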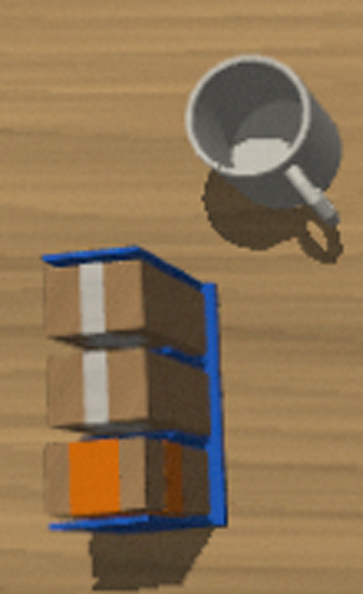

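View pics/z2.png

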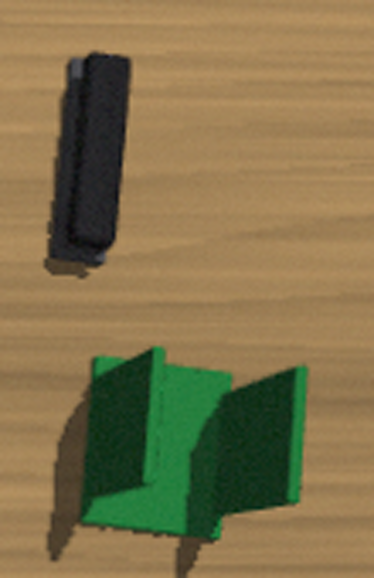

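```bash
cat >> h.py <<'E'
def rel(pos,yaw,s=None):
    """delta from current measured pose to pos (m), tool down with tool x at yaw(rad)"""
    from scipy.spatial.transform import Rotation as R
    s=s or arm.get_state(); M=np.array(s['orientation']); 
    c,n=np.cos(yaw),np.sin(yaw); T=np.array([[c,n,0],[n,-c,0],[0,0,-1]])
    rv=R.from_matrix(M.T@T).as_rotvec(); d=M.T@(np.array(pos)-s['tool_pos'])*100
    return rv.round(4),d.round(2)
E
python3 - <<'E'
from h import *
p=P('top')
def z1(x,y): return 120+x/3.3,150+y/3.3
def z2(x,y): return 430+x/3.4,140+y/3.4
q=[onz(p,*z1(*a),.008) for a in [(215,285),(226,525)]]; d=q[1]-q[0]; print(q,np.degrees(np.arctan2(-d[1],-d[0])))
for a in [(95,356),(233,373),(219,540),(82,522)]: print('stand base',onz(p,*z2(*a),.008))
for a in [(158,348),(150,485),(302,367),(294,500)]: print('stand wall top',onz(p,*z2(*a),.128))
print(rel([.44,.338,.30],np.radians(5)))
E
```

```text
[array([0.59605524, 0.31172111, 0.008     ]), array([0.43543221, 0.29534687, 0.008     ])] 5.8207394630091365
stand base [ 0.58029449 -0.29476713  0.008     ]
stand base [ 0.56947214 -0.38598258  0.008     ]
stand base [ 0.46097554 -0.37083509  0.008     ]
stand base [ 0.47261339 -0.28193354  0.008     ]
stand wall top [ 0.56510538 -0.29612155  0.128     ]
stand wall top [ 0.48673724 -0.28772855  0.128     ]
stand wall top [ 0.55445789 -0.3801641   0.128     ]
stand wall top [ 0.47817142 -0.37066065  0.128     ]
(array([-1.600e-03, -1.000e-04,  1.395e-01]), array([ 50.47, -78.02,  -9.4 ]))
```

Request:
arm_command([
  [0,0,0.14,50.5,-78,-9.4,1],
  [0,0,0.14,50.5,-78,-9.4,1],
  [0,0,0.14,50.5,-78,-9.4,1],
  [0,0,0.14,50.5,-78,-9.4,1],
  [0,0,0.14,50.5,-78,-9.4,1],
  [0,0,0.14,50.5,-78,-9.4,1],
  [0,0,0.14,50.5,-78,-9.4,1],
  [0,0,0.14,50.5,-78,-9.4,1],
  [0,0,0.14,50.5,-78,-9.4,1],
  [0,0,0.14,50.5,-78,-9.4,1],
])

```text
t: 0.98
tool_pos: [0.2648, -0.1443, 0.2475]
orientation: [[0.996, 0.085, 0.001], [0.085, -0.996, -0.0], [0.001, 0.001, -1.0]]
ft_force: [1.4, 0.5, 0.4]
finger_gap: 0.0938
```

```bash
python3 -c "
from h import *
s=arm.get_state();print(s['t'],s['tool_pos']);print(rel([.44,.338,.30],np.radians(5.5)))"
```

```text
0.9833 [ 0.26478281 -0.14430571  0.24747661]
(array([ 0.0006, -0.0007, -0.0106]), array([ 21.57, -46.56,  -5.26]))
```

Request:
arm_command([
  [0,0,-0.01,21.5,-46.5,-5,1],
  [0,0,-0.01,21.5,-46.5,-5,1],
  [0,0,-0.01,21.5,-46.5,-5,1],
  [0,0,-0.01,21.5,-46.5,-5,1],
  [0,0,-0.01,21.5,-46.5,-5,1],
  [0,0,-0.01,21.5,-46.5,-5,1],
  [0,0,-0.01,21.5,-46.5,-5,1],
  [0,0,-0.01,21.5,-46.5,-5,1],
  [0,0,-0.01,21.5,-46.5,-5,1],
  [0,0,-0.01,21.5,-46.5,-5,1],
])

```text
t: 1.82
tool_pos: [0.4056, 0.2462, 0.2877]
orientation: [[0.995, 0.098, -0.0], [0.098, -0.995, -0.0], [-0.0, 0.0, -1.0]]
ft_force: [0.1, 0.4, 1.3]
finger_gap: 0.0939
```

```bash
python3 -c "
from h import *
s=arm.get_state();print(s['t'],s['tool_pos']);print(rel([.44,.338,.30],np.radians(5.5)))"
```

```text
1.8167 [0.40561099 0.2462227  0.28774224]
(array([0.0004, 0.    , 0.0019]), array([ 4.32, -8.8 , -1.23]))
```

Request:
arm_command([
  [0,0,0,4,-8,-1,1],
  [0,0,0,4,-8,-1,1],
  [0,0,0,4,-8,-1,1],
  [0,0,0,4,-8,-1,1],
  [0,0,0,4,-8,-1,1],
  [0,0,0,4,-8,-1,1],
])

```text
t: 2.32
tool_pos: [0.4374, 0.326, 0.2981]
orientation: [[0.995, 0.095, 0.0], [0.095, -0.995, -0.001], [0.0, 0.001, -1.0]]
ft_force: [0.5, -0.8, -0.1]
finger_gap: 0.094
```

```bash
python3 -c "
from h import *
s=arm.get_state();print(s['t'],s['tool_pos']);np.save('w1.npy',P('wrist'),allow_pickle=True)
cv2.imwrite('pics/w1.png',viewer.snapshot('wrist'))"
```

```text
2.3167 [0.43741969 0.32604418 0.29810384]
```

View pics/w1.png

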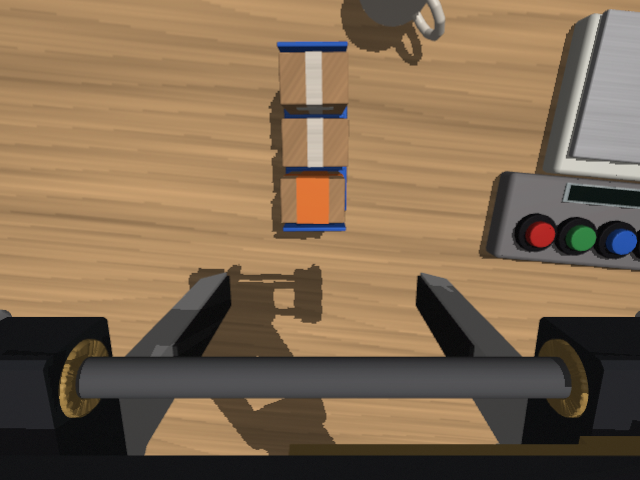

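```bash
python3 -c "
from h import *
p=np.load('w1.npy',allow_pickle=True).item()
for q in [(281.5,179),(344.5,178.5),(345.5,224),(281,224),(297,178),(329,178),(297,224),(329,224),(314,201)]: print(q,onz(p,*q,.128).round(4))
im=cv2.imread('pics/w1.png');h=cv2.cvtColor(im,cv2.COLOR_BGR2HSV);m=((h[...,0]>5)&(h[...,0]<14)&(h[...,1]>180)&(h[...,2]>120)).astype(np.uint8)
n,l,st,c=cv2.connectedComponentsWithStats(m);i=1+np.argmax(st[1:,4]);print(c[i],st[i],onz(p,*c[i],.128))
ys,xs=np.where(l==i);b=cv2.boxPoints(cv2.minAreaRect(np.c_[xs,ys].astype(np.float32)));print(b,[onz(p,*q,.128) for q in b])
for q in [(277,44),(347,44),(286,229),(346,229)]: print('div',onz(p,*q,.128).round(4))
cv2.imwrite('pics/w1z.png',cv2.resize(im[30:250,250:370],None,fx=2.7,fy=2.7,interpolation=cv2.INTER_CUBIC))
"
```

```text
(281.5, 179) [0.476  0.3675 0.128 ]
(344.5, 178.5) [0.4819 0.3099 0.128 ]
(345.5, 224) [0.4398 0.3044 0.128 ]
(281, 224) [0.4339 0.365  0.128 ]
(297, 178) [0.4782 0.3534 0.128 ]
(329, 178) [0.481  0.3241 0.128 ]
(297, 224) [0.4354 0.35   0.128 ]
(329, 224) [0.4383 0.3199 0.128 ]
(314, 201) [0.4586 0.3359 0.128 ]
[312.21339779 199.69267956] [ 297  177   32   47 1448] [0.45968248 0.33771324 0.128     ]
[[297. 177.]
 [328. 177.]
 [328. 223.]
 [297. 223.]] [array([0.47912374, 0.35345042, 0.128     ]), array([0.48183725, 0.32514742, 0.128     ]), array([0.43913224, 0.32091553, 0.128     ]), array([0.43633996, 0.35006208, 0.128     ])]
div [0.5883 0.3791 0.128 ]
div [0.594  0.3201 0.128 ]
div [0.4296 0.36   0.128 ]
div [0.435  0.3034 0.128 ]
```

View pics/w1z.png

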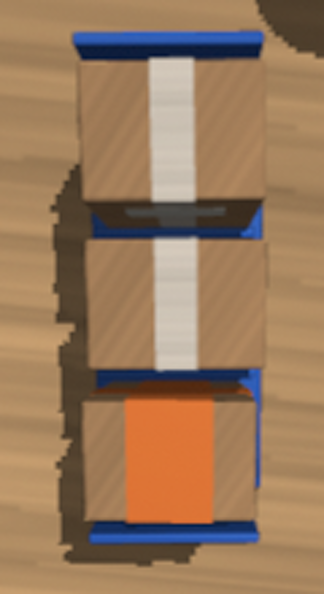

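```bash
python3 -c "
from h import *
print(rel([.4592,.3372,.16],np.radians(5.4)))"
```

```text
(array([ 0.0002, -0.0007,  0.0009]), array([ 2.26, -0.93, 13.85]))
```

Request:
arm_command([
  [0,0,0,2.26,-0.93,4,1],
  [0,0,0,2.26,-0.93,8,1],
  [0,0,0,2.26,-0.93,12,1],
  [0,0,0,2.26,-0.93,13.8,1],
  [0,0,0,2.26,-0.93,13.8,1],
  [0,0,0,2.26,-0.93,13.8,1],
  [0,0,0,2.26,-0.93,13.8,1],
  [0,0,0,2.26,-0.93,13.8,1],
])

```text
t: 3.03
tool_pos: [0.4609, 0.3392, 0.1637]
orientation: [[0.995, 0.096, 0.006], [0.096, -0.995, 0.003], [0.006, -0.003, -1.0]]
ft_force: [0.4, -0.1, 0.0]
finger_gap: 0.0941
```

```bash
python3 -c "
from h import *
print(rel([.4592,.3372,.074],np.radians(5.4)))
cv2.imwrite('pics/w2.png',viewer.snapshot('wrist'));cv2.imwrite('pics/s2.png',viewer.snapshot('side'))"
```

```text
(array([-0.0026, -0.0059,  0.0019]), array([-0.24,  0.21,  8.96]))
```

View pics/w2.png

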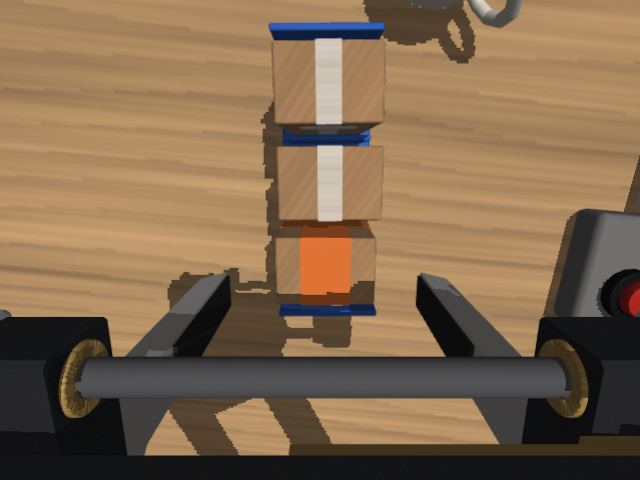

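View pics/s2.png

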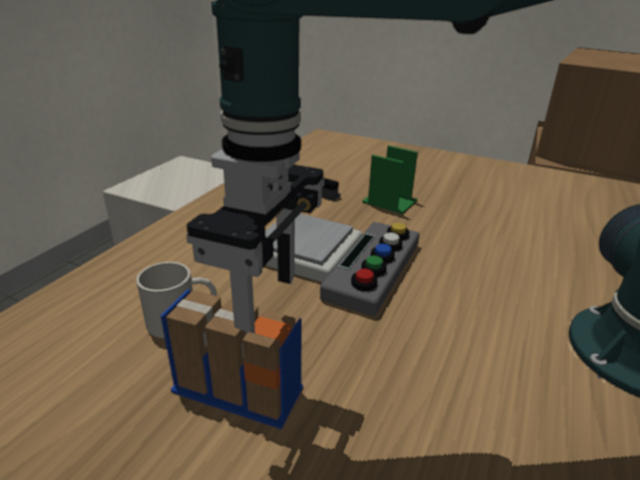

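Request:
arm_command([
  [0,0,0,-0.2,0.1,4,1],
  [0,0,0,-0.2,0.1,7,1],
  [0,0,0,-0.2,0.1,8.9,1],
  [0,0,0,-0.2,0.1,8.9,1],
  [0,0,0,-0.2,0.1,8.9,1],
  [0,0,0,-0.2,0.1,8.9,1],
  [0,0,0,-0.2,0.1,8.9,1],
])

```text
t: 3.72
tool_pos: [0.4592, 0.3386, 0.0738]
orientation: [[0.995, 0.097, 0.004], [0.097, -0.995, 0.003], [0.005, -0.002, -1.0]]
ft_force: [0.2, 0.6, 0.0]
finger_gap: 0.0939
```

Request:
arm_command([
  [0,0,0,0,0,0,0.55],
  [0,0,0,0,0,0,0.55],
  [0,0,0,0,0,0,0.55],
  [0,0,0,0,0,0,0.55],
  [0,0,0,0,0,0,0.55],
  [0,0,0,0,0,0,0.5],
  [0,0,0,0,0,0,0.4],
  [0,0,0,0,0,0,0.4],
  [0,0,0,0,0,0,0.4],
], newtons=30)

```text
t: 4.47
tool_pos: [0.4575, 0.3377, 0.0709]
orientation: [[0.995, 0.097, -0.0], [0.097, -0.995, -0.0], [-0.0, 0.0, -1.0]]
ft_force: [0.7, 0.1, 1.3]
finger_gap: 0.06
```

Request:
arm_command([
  [0,0,0,0,0,-1,0.4],
  [0,0,0,0,0,-3,0.4],
  [0,0,0,0,0,-6,0.4],
  [0,0,0,0,0,-9,0.4],
  [0,0,0,0,0,-12,0.4],
  [0,0,0,0,0,-14,0.4],
  [0,0,0,0,0,-14,0.4],
  [0,0,0,0,0,-14,0.4],
  [0,0,0,0,0,-14,0.4],
])

```text
t: 5.22
tool_pos: [0.4565, 0.337, 0.2085]
orientation: [[0.995, 0.097, -0.003], [0.097, -0.995, -0.002], [-0.004, 0.002, -1.0]]
ft_force: [-0.4, -0.5, -4.8]
finger_gap: 0.0597
```

```bash
python3 -c "
from h import *
s=arm.get_state();print(s['tool_pos'],s['ft_force'],s['finger_gap'])
print(rel([.602,-.023,.211],0))
cv2.imwrite('pics/s3.png',viewer.snapshot('side'))"
```

```text
[0.45654871 0.33703539 0.20847867] [-0.37546233 -0.47104593 -4.79497286] 0.059713625750217665
(array([0.002 , 0.0036, 0.0967]), array([11.  , 37.24, -0.22]))
```

View pics/s3.png

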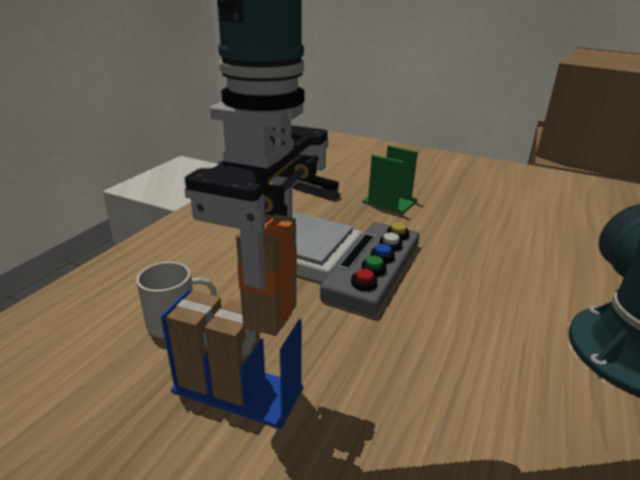

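Request:
arm_command([
  [0,0,0.01,1,3,-0.2,0.4],
  [0,0,0.04,2,6.5,-0.2,0.4],
  [0,0,0.1,3,10.2,-0.2,0.4],
  [0,0,0.1,4.1,14,-0.2,0.4],
  [0,0,0.1,5.2,17.8,-0.2,0.4],
  [0,0,0.1,6.4,21.6,-0.2,0.4],
  [0,0,0.1,7.5,25.4,-0.2,0.4],
  [0,0,0.1,8.6,29.2,-0.2,0.4],
  [0,0,0.1,9.7,32.8,-0.2,0.4],
  [0,0,0.1,10.5,35.5,-0.2,0.4],
])

```text
t: 6.1
tool_pos: [0.5958, -0.0088, 0.2095]
orientation: [[1.0, -0.006, -0.005], [-0.006, -1.0, -0.001], [-0.005, 0.001, -1.0]]
ft_force: [-0.0, -0.4, -4.1]
finger_gap: 0.0599
```

Request:
arm_command([
  [0,0,0,0.4,1.2,0,0.4],
  [0,0,0,0.5,1.6,0,0.4],
  [0,0,0,0.5,1.6,0,0.4],
  [0,0,0,0.5,1.6,0,0.4],
  [0,0,0,0.5,1.6,0,0.4],
])

```text
t: 6.52
tool_pos: [0.6007, -0.0198, 0.2126]
orientation: [[1.0, -0.001, -0.001], [-0.001, -1.0, 0.001], [-0.001, -0.001, -1.0]]
ft_force: [0.2, 1.4, -4.3]
finger_gap: 0.0597
```

```bash
python3 -c "
from h import *
s=arm.get_state();print(s['tool_pos'],s['ft_force'],s['finger_gap'])
print(rel([.602,-.023,.120],0))
cv2.imwrite('pics/s4.png',viewer.snapshot('side'));cv2.imwrite('pics/w4.png',viewer.snapshot('wrist'))"
```

```text
[ 0.60068289 -0.01976666  0.21260607] [ 0.1834997   1.42304665 -4.26501259] 0.059652006730620585
(array([-0.0008,  0.0008, -0.001 ]), array([0.14, 0.33, 9.26]))
```

View pics/s4.png

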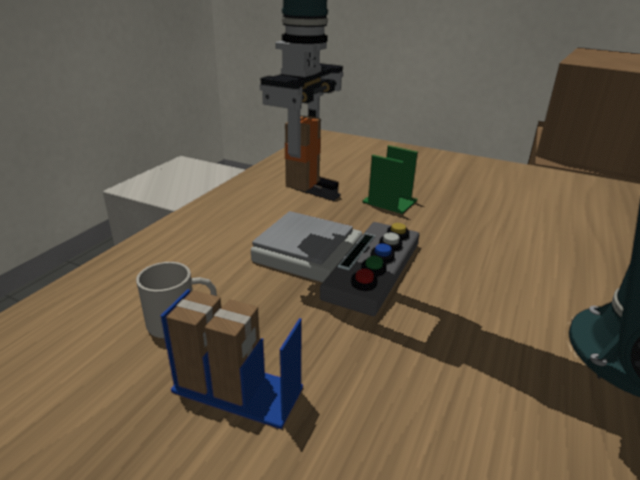

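View pics/w4.png

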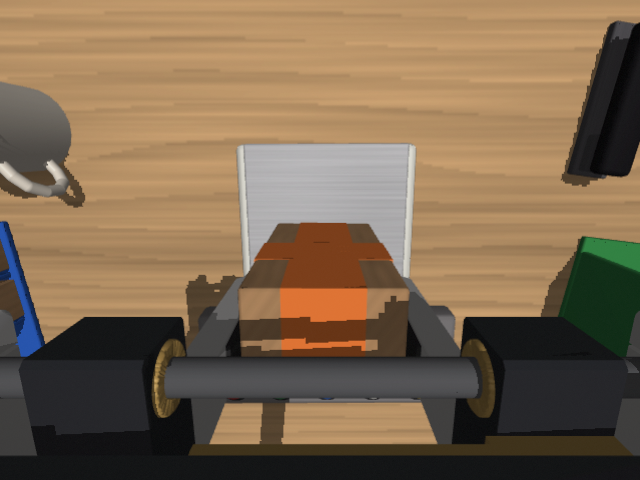

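Request:
arm_command([
  [0,0,0,0,0.2,2,0.4],
  [0,0,0,0,0.2,4.5,0.4],
  [0,0,0,0,0.2,7,0.4],
  [0,0,0,0,0.2,8.5,0.4],
  [0,0,0,0,0.2,9.3,0.4],
  [0,0,0,0,0.2,9.5,0.4],
  [0,0,0,0,0.2,9.5,0.4],
  [0,0,0,0,0.2,9.5,0.4],
  [0,0,0,0,0.2,9.5,0.4],
])

```text
t: 7.37
tool_pos: [0.6024, -0.0236, 0.12]
orientation: [[1.0, -0.003, 0.004], [-0.003, -1.0, -0.001], [0.004, 0.001, -1.0]]
ft_force: [-0.9, -0.8, -3.2]
finger_gap: 0.0601
```

Request:
arm_command([
  [0,0,0,0,0,0.15,0.4],
  [0,0,0,0,0,0.3,0.4],
  [0,0,0,0,0,0.45,0.4],
  [0,0,0,0,0,0.55,0.4],
  [0,0,0,0,0,0.55,0.4],
])

```text
t: 7.78
tool_pos: [0.601, -0.0236, 0.1119]
orientation: [[1.0, -0.003, -0.001], [-0.003, -1.0, 0.0], [-0.001, -0.0, -1.0]]
ft_force: [0.2, 0.0, -4.0]
finger_gap: 0.06
```

Request:
arm_command([
  [0,0,0,0,0,0.1,0.4],
  [0,0,0,0,0,0.2,0.4],
  [0,0,0,0,0,0.3,0.4],
  [0,0,0,0,0,0.3,0.4],
])

```text
t: 8.12
tool_pos: [0.6011, -0.0236, 0.109]
orientation: [[1.0, -0.003, -0.001], [-0.003, -1.0, 0.0], [-0.001, -0.0, -1.0]]
ft_force: [-1.4, 0.2, -3.1]
finger_gap: 0.0599
```

Request:
arm_command([
  [0,0,0,0,0,0.1,0.4],
  [0,0,0,0,0,0.2,0.4],
  [0,0,0,0,0,0.2,0.4],
])

```text
t: 8.37
tool_pos: [0.6011, -0.0236, 0.1071]
orientation: [[1.0, -0.003, -0.0], [-0.003, -1.0, -0.0], [-0.0, 0.0, -1.0]]
ft_force: [-0.1, -0.2, -2.9]
finger_gap: 0.0598
```

Request:
arm_command([
  [0,0,0,0,0,0.1,0.4],
  [0,0,0,0,0,0.15,0.4],
  [0,0,0,0,0,0.15,0.4],
])

```text
t: 8.62
tool_pos: [0.6011, -0.0236, 0.1057]
orientation: [[1.0, -0.003, -0.0], [-0.003, -1.0, -0.0], [-0.0, 0.0, -1.0]]
ft_force: [0.0, -0.3, -3.4]
finger_gap: 0.0599
```

Request:
arm_command([
  [0,0,0,0,0,0.1,0.4],
  [0,0,0,0,0,0.1,0.4],
  [0,0,0,0,0,0.1,0.4],
])

```text
t: 8.87
tool_pos: [0.6013, -0.0236, 0.1049]
orientation: [[1.0, -0.003, 0.0], [-0.003, -1.0, -0.0], [0.0, 0.0, -1.0]]
ft_force: [0.1, -1.4, -2.6]
finger_gap: 0.0595
```

```bash
python3 -c "
from h import *
cv2.imwrite('pics/s5.png',cv2.resize(viewer.snapshot('side')[90:290,200:400],None,fx=3,fy=3,interpolation=cv2.INTER_CUBIC))"
```

```text
(no output)
```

View pics/s5.png

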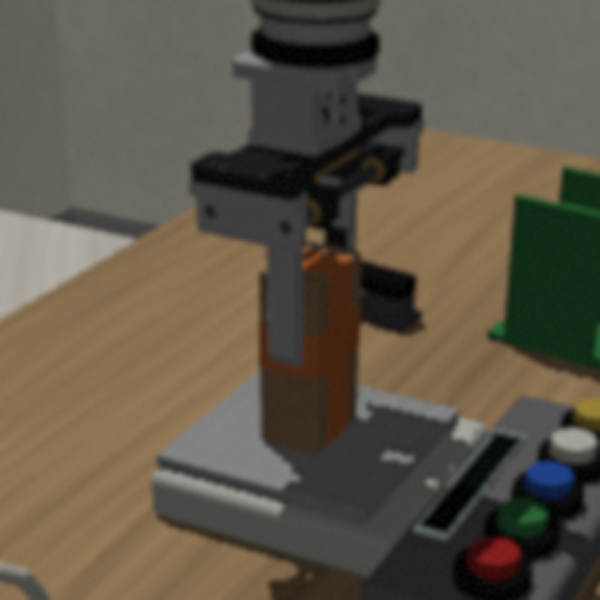

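Close to touching; 1 mm steps with force checks.

Request:
arm_command([
  [0,0,0,0,0,0.1,0.4],
  [0,0,0,0,0,0.1,0.4],
  [0,0,0,0,0,0.1,0.4],
])

```text
t: 9.17
tool_pos: [0.6013, -0.0236, 0.1049]
orientation: [[1.0, -0.003, 0.001], [-0.003, -1.0, -0.0], [0.001, 0.0, -1.0]]
ft_force: [-2.7, 0.8, 3.8]
finger_gap: 0.0597
```

Request:
arm_command([
  [0,0,0,0,0,-0.05,0.4],
  [0,0,0,0,0,-0.05,0.66],
  [0,0,0,0,0,-0.05,0.75],
  [0,0,0,0,0,-0.05,0.9],
  [0,0,0,0,0,-0.05,1],
  [0,0,0,0,0,-0.05,1],
  [0,0,0,0,0,-0.05,1],
])

```text
t: 9.75
tool_pos: [0.6013, -0.0236, 0.1043]
orientation: [[1.0, -0.003, 0.0], [-0.003, -1.0, -0.0], [0.0, 0.0, -1.0]]
ft_force: [-0.8, -0.9, -0.8]
finger_gap: 0.0918
```

Request:
arm_command([
  [0,0,0,0,0,-2,1],
  [0,0,0,0,0,-5,1],
  [0,0,0,0,0,-9,1],
  [0,0,0,0,0,-13,1],
  [0,0,0,0,0,-17,1],
  [0,0,0,0,0,-17,1],
  [0,0,0,0,0,-17,1],
])

```text
t: 10.33
tool_pos: [0.6027, -0.0238, 0.2786]
orientation: [[1.0, -0.003, 0.008], [-0.003, -1.0, -0.001], [0.008, 0.001, -1.0]]
ft_force: [-1.0, 0.5, -0.3]
finger_gap: 0.0936
```

```bash
python3 -c "
from h import *
s=arm.get_state();print(s['t'],s['tool_pos'],s['ft_force'],s['finger_gap'])
cv2.imwrite('pics/s6.png',viewer.snapshot('side'));cv2.imwrite('pics/t6.png',viewer.snapshot('top'))
print(rel([.4375,-.0715,.16],0))"
```

```text
10.3333 [ 0.60270986 -0.02376933  0.27861077] [-0.97813838  0.50773886 -0.27397368] 0.09359834654468685
(array([-0.0001,  0.0015, -0.0032]), array([-16.31,   4.85,  11.35]))
```

View pics/s6.png

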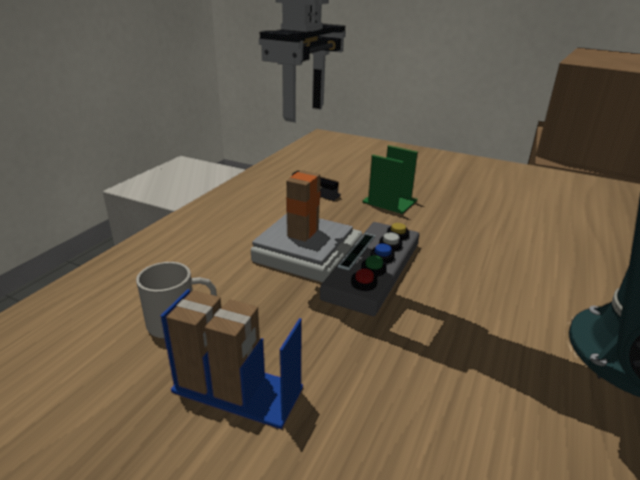

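View pics/t6.png

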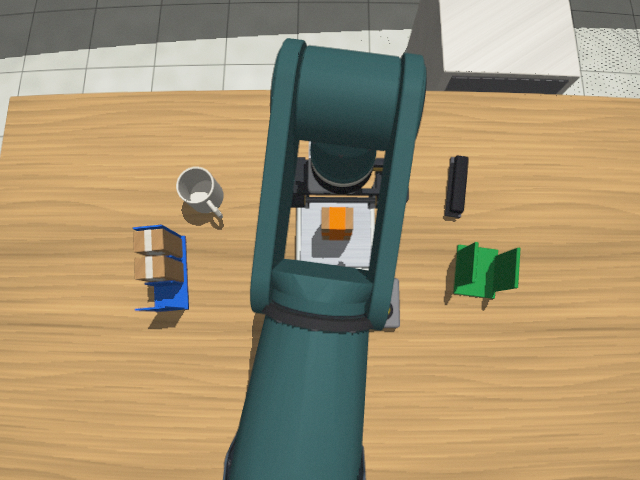

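Request:
arm_command([
  [0,0,0,-3,0.9,0,0],
  [0,0,0,-7,2,1,0],
  [0,0,0,-10.5,3,4,0],
  [0,0,0,-14,4.1,8,0],
  [0,0,0,-16.3,4.8,11,0],
  [0,0,0,-16.3,4.8,13,0],
  [0,0,0,-16.3,4.8,13,0],
  [0,0,0,-16.3,4.8,13,0],
  [0,0,0,-16.3,4.8,13,0],
])

```text
t: 11.18
tool_pos: [0.4395, -0.0712, 0.1455]
orientation: [[1.0, -0.003, 0.002], [-0.003, -1.0, -0.0], [0.002, 0.0, -1.0]]
ft_force: [-0.5, 0.8, 1.0]
finger_gap: 0.0374
```

```bash
python3 -c "
from h import *
s=arm.get_state();print(s['t'],s['tool_pos'],s['ft_force'],s['finger_gap'])
for y in [-.0715,-.0233,-.1193,.025]: print(rel([.4375,y,.07],0))
p=P('wrist');im=viewer.snapshot('wrist');cv2.imwrite('pics/w7.png',im)
cv2.imwrite('pics/s7.png',viewer.snapshot('side'))"
```

```text
11.1833 [ 0.43950447 -0.0711597   0.14554439] [-0.45689671  0.79677269  0.95237817] 0.037416283319029776
(array([ 0.0003, -0.0019, -0.0031]), array([-0.21,  0.03,  7.55]))
(array([ 0.0003, -0.0019, -0.0031]), array([-0.23, -4.79,  7.55]))
(array([ 0.0003, -0.0019, -0.0031]), array([-0.2 ,  4.81,  7.56]))
(array([ 0.0003, -0.0019, -0.0031]), array([-0.24, -9.62,  7.55]))
```

View pics/w7.png

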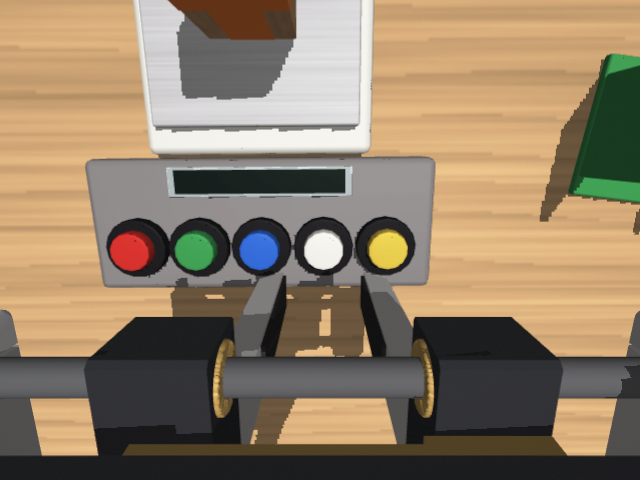

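View pics/s7.png

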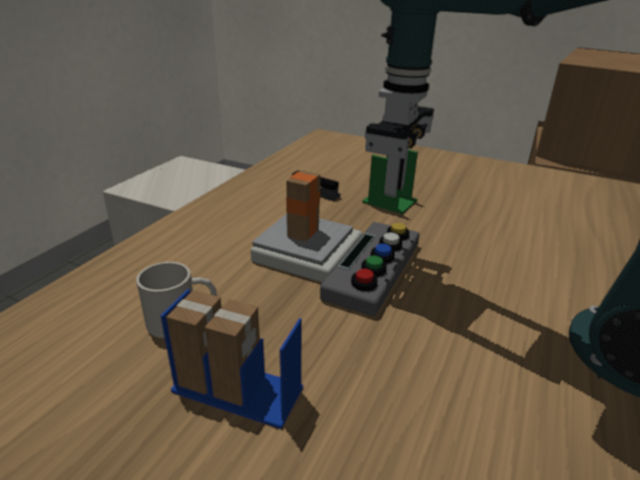

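```bash
python3 -c "
from h import *
p=P('wrist')
for n,u,v in [('red',131,251),('green',195,251),('blue',259,250),('white',323,249.5),('yellow',388,249.5)]: print(n,onz(p,u,v,.055).round(4))"
```

```text
red [0.4368 0.0714 0.055 ]
green [0.4367 0.0236 0.055 ]
blue [ 0.4373 -0.0242  0.055 ]
white [ 0.4376 -0.0721  0.055 ]
yellow [ 0.4374 -0.1207  0.055 ]
```

Request:
arm_command([
  [0,0,0,-0.1,0,0,0],
  [0,0,0,-0.1,0,1,0],
  [0,0,0,-0.1,0,2,0],
  [0,0,0,-0.1,0,4,0],
  [0,0,0,-0.1,0,5,0],
  [0,0,0,-0.1,0,6,0],
  [0,0,0,-0.1,0,7,0],
  [0,0,0,-0.1,0,7,0],
  [0,0,0,-0.1,0,7,0],
])

```text
t: 12.03
tool_pos: [0.4368, -0.071, 0.0738]
orientation: [[1.0, -0.003, -0.001], [-0.003, -1.0, 0.0], [-0.001, -0.0, -1.0]]
ft_force: [-0.4, 0.1, 0.0]
finger_gap: 0.0004
```

```bash
python3 -c "
from h import *
s=arm.get_state();print(s['t'],s['tool_pos'],s['ft_force'],s['finger_gap'])"
```

```text
12.0333 [ 0.43676664 -0.07097309  0.07381832] [-0.41641629  0.05290852  0.03527155] 0.00035593610380390455
```

Request:
arm_command([
  [0,0,0,0,0,1.3,0],
  [0,0,0,0,0,1.8,0],
  [0,0,0,0,0,2.1,0],
  [0,0,0,0,0,2.3,0],
  [0,0,0,0,0,2.4,0],
  [0,0,0,0,0,2.4,0],
])

```text
t: 12.53
tool_pos: [0.4373, -0.0711, 0.0511]
orientation: [[1.0, -0.003, 0.001], [-0.003, -1.0, -0.0], [0.001, 0.0, -1.0]]
ft_force: [-1.9, 0.8, 4.7]
finger_gap: 0.0005
```

Request:
arm_command([
  [0,0,0,0,0,0.1,0],
  [0,0,0,0,0,0.2,0],
  [0,0,0,0,0,0.3,0],
  [0,0,0,0,0,0.3,0],
])

```text
t: 12.87
tool_pos: [0.4375, -0.0712, 0.0501]
orientation: [[1.0, -0.003, 0.001], [-0.003, -1.0, -0.001], [0.001, 0.001, -1.0]]
ft_force: [-6.1, 2.2, 14.5]
finger_gap: 0.0007
```

Request:
arm_command([
  [0,0,0,0,0,-1.2,0],
  [0,0,0,0,0,-2.6,0],
  [0,0,0,0,0,-2.6,0],
  [0,0,0,0,-2.4,-2.6,0],
  [0,0,0,0,-4.75,-2.6,0],
  [0,0,0,0,-4.75,-2.6,0],
  [0,0,0,0,-4.75,-2.6,0],
  [0,0,0,0,-4.75,-2.6,0],
])

```text
t: 13.53
tool_pos: [0.437, -0.024, 0.0727]
orientation: [[1.0, -0.003, -0.001], [-0.003, -1.0, -0.001], [-0.001, 0.001, -1.0]]
ft_force: [0.2, 0.3, -0.3]
finger_gap: 0.0006
```

```bash
python3 -c "
from h import *
s=arm.get_state();print(s['t'],s['tool_pos'],s['ft_force'])
cv2.imwrite('pics/w8.png',viewer.snapshot('wrist'))"
```

```text
13.5333 [ 0.43704172 -0.02395527  0.07269293] [ 0.23567936  0.27829839 -0.25462272]
```

View pics/w8.png

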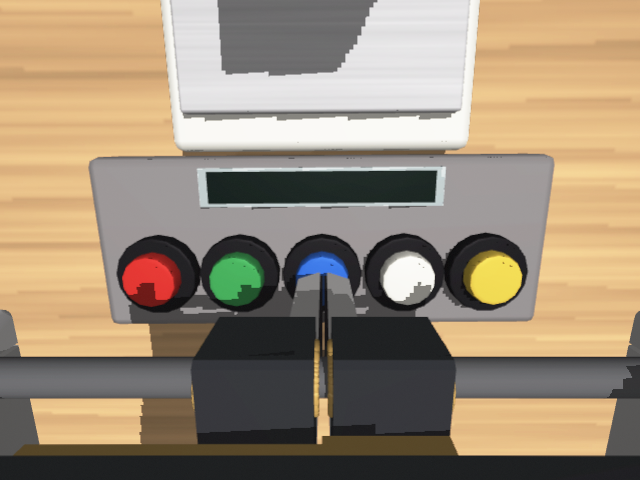

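Request:
arm_command([
  [0,0,0,0,0,1.3,0],
  [0,0,0,0,0,1.9,0],
  [0,0,0,0,0,2.2,0],
  [0,0,0,0,0,2.45,0],
  [0,0,0,0,0,2.6,0],
  [0,0,0,0,0,2.65,0],
  [0,0,0,0,0,2.65,0],
])

```text
t: 14.17
tool_pos: [0.4375, -0.0245, 0.05]
orientation: [[1.0, -0.004, 0.0], [-0.004, -1.0, -0.001], [0.0, 0.001, -1.0]]
ft_force: [-5.7, -0.5, 16.3]
finger_gap: 0.0005
```

Request:
arm_command([
  [0,0,0,0,0,-1.2,0],
  [0,0,0,0,0,-2.6,0],
  [0,0,0,0,0,-2.6,0],
  [0,0,0,0,3.5,-2.6,0],
  [0,0,0,0,7,-2.6,0],
  [0,0,0,0,9.65,-2.6,0],
  [0,0,0,0,9.65,-2.6,0],
  [0,0,0,0,9.65,-2.6,0],
  [0,0,0,0,9.65,-2.6,0],
])

```text
t: 14.92
tool_pos: [0.4364, -0.1196, 0.072]
orientation: [[1.0, -0.004, -0.001], [-0.004, -1.0, 0.001], [-0.001, -0.001, -1.0]]
ft_force: [0.3, 0.2, 0.6]
finger_gap: 0.0004
```

Request:
arm_command([
  [0,0,0,0,0,1.3,0],
  [0,0,0,0,0,1.9,0],
  [0,0,0,0,0,2.2,0],
  [0,0,0,0,0,2.45,0],
  [0,0,0,0,0,2.6,0],
  [0,0,0,0,0,2.6,0],
  [0,0,0,0,0,2.6,0],
])

```text
t: 15.5
tool_pos: [0.437, -0.1191, 0.05]
orientation: [[1.0, -0.002, 0.0], [-0.002, -1.0, 0.0], [0.0, -0.0, -1.0]]
ft_force: [-5.6, 3.1, 15.3]
finger_gap: 0.0006
```

Request:
arm_command([
  [0,0,0,0,0,-1.2,0],
  [0,0,0,0,0,-2.6,0],
  [0,0,0,0,0,-2.6,0],
  [0,0,0,0,-3.6,-2.6,0],
  [0,0,0,0,-7.2,-2.6,0],
  [0,0,0,0,-10.8,-2.6,0],
  [0,0,0,0,-14.4,-2.6,0],
  [0,0,0,0,-14.4,-2.6,0],
  [0,0,0,0,-14.4,-2.6,0],
  [0,0,0,0,-14.4,-2.6,0],
])

```text
t: 16.33
tool_pos: [0.4369, 0.0239, 0.0722]
orientation: [[1.0, -0.002, -0.001], [-0.002, -1.0, -0.001], [-0.001, 0.001, -1.0]]
ft_force: [-0.6, -0.7, 0.4]
finger_gap: 0.0005
```

Request:
arm_command([
  [0,0,0,0,0,1.3,0],
  [0,0,0,0,0,1.9,0],
  [0,0,0,0,0,2.2,0],
  [0,0,0,0,0,2.45,0],
  [0,0,0,0,0,2.6,0],
  [0,0,0,0,0,2.65,0],
  [0,0,0,0,0,2.65,0],
])

```text
t: 16.92
tool_pos: [0.4377, 0.0227, 0.0499]
orientation: [[1.0, -0.005, 0.0], [-0.005, -1.0, -0.001], [0.0, 0.001, -1.0]]
ft_force: [-7.0, 0.0, 18.6]
finger_gap: 0.0005
```

Request:
arm_command([
  [0,0,0,0,0,-1.2,0],
  [0,0,0,0,0,-3,0],
  [0,0,0,0,0,-7,0],
  [0,0,0,0,0,-11,0.3],
  [0,0,-0.12,0,0,-15,1],
  [0,0,-0.24,0,0,-19,1],
  [0,0,-0.36,0,0,-22,1],
  [0,0,-0.48,0,0,-24,1],
  [0,0,-0.6,0,0,-24,1],
  [0,0,-0.72,0,0,-24,1],
])

```text
t: 17.75
tool_pos: [0.4381, 0.023, 0.2884]
orientation: [[0.751, 0.66, 0.003], [0.66, -0.751, -0.001], [0.002, 0.003, -1.0]]
ft_force: [0.6, 0.2, 0.6]
finger_gap: 0.0437
```

```bash
python3 -c "
from h import *
s=arm.get_state();print(s['t'],s['tool_pos'],s['ft_force'],s['finger_gap'],s['qpos'])
p=P('wrist');np.save('w9.npy',p,allow_pickle=True);cv2.imwrite('pics/w9.png',viewer.snapshot('wrist'));cv2.imwrite('pics/t9.png',viewer.snapshot('top'))
print(rel([.50,-.023,.29],np.pi/2))"
```

```text
17.75 [0.43807898 0.02298417 0.2884282 ] [0.64807847 0.1896472  0.59081367] 0.04367081927165259 [-7.67345464e-02 -1.65978457e-01  1.45227292e+00 -2.98773340e-04
  1.85176945e+00  7.72989733e-01]
(array([-0.000e+00,  3.000e-04, -8.558e-01]), array([ 1.7 ,  7.59, -0.35]))
```

View pics/w9.png

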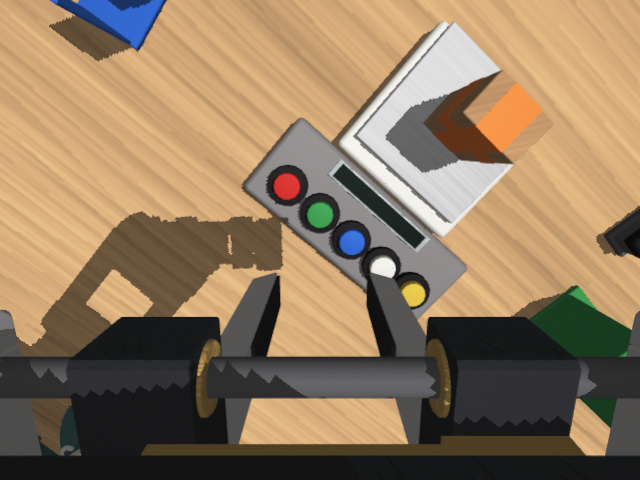

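View pics/t9.png

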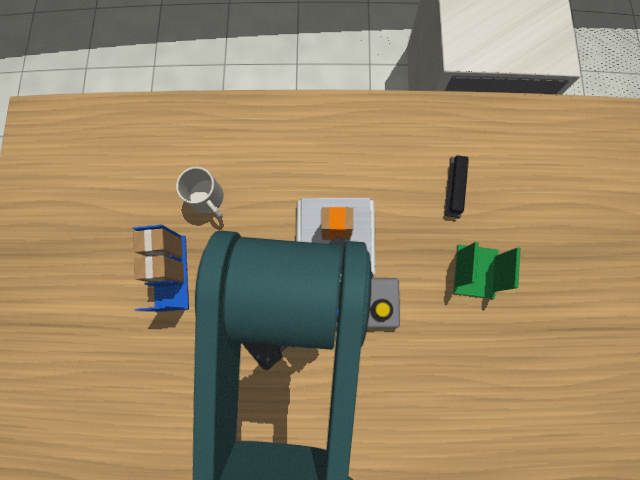

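```bash
python3 -c "
from h import *
for n,p in [('w9',np.load('w9.npy',allow_pickle=True).item()),('t9',P('top'))]:
  im=cv2.imread(f'pics/{n}.png');h=cv2.cvtColor(im,cv2.COLOR_BGR2HSV);m=((h[...,0]>5)&(h[...,0]<16)&(h[...,1]>150)&(h[...,2]>200)).astype(np.uint8)
  nn,l,st,c=cv2.connectedComponentsWithStats(m);i=1+np.argmax(st[1:,4]);print(c[i],st[i],onz(p,*c[i],.162))
  ys,xs=np.where(l==i);b=cv2.boxPoints(cv2.minAreaRect(np.c_[xs,ys].astype(np.float32)));print(b.tolist(),[onz(p,*q,.162)[:2].round(4).tolist() for q in b])
print(rel([.6015,-.0236,.29],np.pi/2))
"
```

```text
[508.87882823 117.08965823] [ 476   83   67   69 2253] [ 0.60333268 -0.02406535  0.162     ]
[[473.7389831542969, 125.51136779785156], [515.9701538085938, 82.00047302246094], [543.3670654296875, 108.59156799316406], [501.1358642578125, 152.1024627685547]] [[0.5811, -0.0082], [0.6239, -0.0091], [0.6251, -0.0394], [0.5815, -0.0392]]
[337.28169014 216.68544601] [329 207  17  22 213] [ 0.60661846 -0.02447482  0.162     ]
[[329.0, 207.0], [345.0, 207.0], [345.0, 228.0], [329.0, 228.0]] [[0.6252, -0.0089], [0.6253, -0.0389], [0.5851, -0.0389], [0.585, -0.0091]]
(array([-0.000e+00,  3.000e-04, -8.558e-01]), array([ 9.33, 14.29, -0.35]))
```

Request:
arm_command([
  [0,0,-0.12,1.6,2.4,-0.4,1],
  [0,0,-0.24,3.6,5.4,-0.4,1],
  [0,0,-0.36,5.6,8.6,-0.4,1],
  [0,0,-0.48,7.5,11.6,-0.4,1],
  [0,0,-0.6,9.3,14.4,-0.4,1],
  [0,0,-0.72,9.3,14.4,-0.4,1],
  [0,0,-0.856,9.3,14.4,-0.4,1],
  [0,0,-0.856,9.3,14.4,-0.4,1],
  [0,0,-0.856,9.3,14.4,-0.4,1],
  [0,0,-0.856,9.3,14.4,-0.4,1],
])

```text
t: 18.68
tool_pos: [0.6018, -0.0238, 0.2903]
orientation: [[0.002, 1.0, -0.0], [1.0, -0.002, -0.0], [-0.0, -0.0, -1.0]]
ft_force: [0.6, 0.2, 0.4]
finger_gap: 0.0941
```

```bash
python3 -c "
from h import *
s=arm.get_state();print(s['t'],s['tool_pos'],s['ft_force'],s['finger_gap'],s['qpos'])
cv2.imwrite('pics/s10.png',viewer.snapshot('side'))
print(rel([.603,-.0238,.104],np.pi/2-.008))"
```

```text
18.6833 [ 0.60180211 -0.02377483  0.29031309] [0.59953081 0.16437504 0.44195703] 0.0941116746749043 [-1.33501022e-01  2.06857360e-01  1.06902091e+00 -1.80398777e-04
  1.86599220e+00 -1.31288907e-01]
(array([0.0003, 0.0002, 0.0066]), array([-1.000e-02,  1.200e-01,  1.866e+01]))
```

View pics/s10.png

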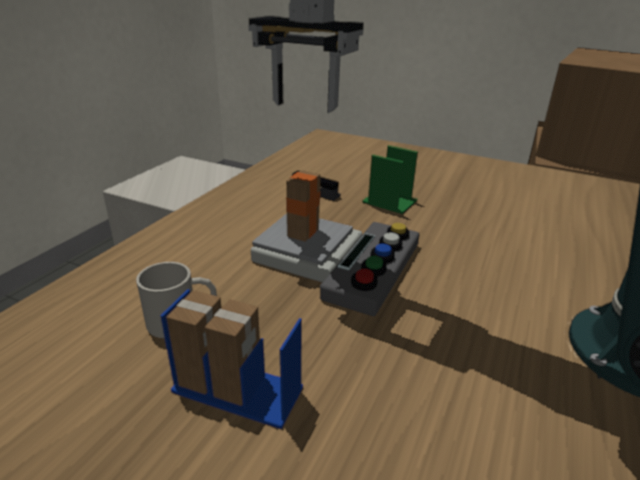

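Request:
arm_command([
  [0,0,0.007,0,0.12,3,1],
  [0,0,0.007,0,0.12,7,1],
  [0,0,0.007,0,0.12,11,1],
  [0,0,0.007,0,0.12,15,1],
  [0,0,0.007,0,0.12,17.5,1],
  [0,0,0.007,0,0.12,18.7,1],
  [0,0,0.007,0,0.12,18.7,1],
  [0,0,0.007,0,0.12,18.7,0.7],
  [0,0,0.007,0,0.12,18.7,0.5],
  [0,0,0.007,0,0.12,18.7,0.5],
])

```text
t: 19.57
tool_pos: [0.6052, -0.0238, 0.1068]
orientation: [[0.005, 1.0, 0.006], [1.0, -0.005, -0.001], [-0.001, 0.006, -1.0]]
ft_force: [0.5, 0.1, 0.1]
finger_gap: 0.0774
```

Request:
arm_command([
  [0,0,0,0,0,0,0.5],
  [0,0,0,0,0,0,0.5],
  [0,0,0,0,0,0,0.45],
  [0,0,0,0,0,0,0.3],
  [0,0,0,0,0,0,0.25],
  [0,0,0,0,0,0,0.25],
  [0,0,0,0,0,0,0.25],
], newtons=30)

```text
t: 20.15
tool_pos: [0.6033, -0.0236, 0.1034]
orientation: [[0.005, 1.0, -0.0], [1.0, -0.005, -0.0], [-0.0, -0.0, -1.0]]
ft_force: [-0.0, -0.2, 0.5]
finger_gap: 0.0421
```

Request:
arm_command([
  [0,0,0,0,0,-0.5,0.25],
  [0,0,0,0,0,-2,0.25],
  [0,0,0,0,0,-5,0.25],
  [0,0,0,0,0,-8,0.25],
  [0,0,0,0,0,-11,0.25],
  [0,0,0,0,0,-12,0.25],
  [0,0,0,0,0,-12,0.25],
  [0,0,0,0,0,-12,0.25],
])

```text
t: 20.82
tool_pos: [0.6031, -0.0235, 0.2222]
orientation: [[0.005, 1.0, -0.001], [1.0, -0.005, 0.0], [0.0, -0.001, -1.0]]
ft_force: [0.1, 0.8, -4.2]
finger_gap: 0.0417
```

```bash
python3 -c "
from h import *
s=arm.get_state();print(s['t'],s['tool_pos'],s['ft_force'],s['finger_gap'],s['qpos'])
cv2.imwrite('pics/s11.png',viewer.snapshot('side'));cv2.imwrite('pics/t11.png',viewer.snapshot('top'));np.save('w11.npy',P('wrist'),allow_pickle=True);cv2.imwrite('pics/w11.png',viewer.snapshot('wrist'))"
```

```text
20.8167 [ 0.6030536  -0.02349399  0.22224083] [ 0.13381694  0.77382645 -4.1849358 ] 0.041681294946977 [-1.32808112e-01  2.05876264e-01  1.20385226e+00 -9.22648417e-05
  1.73304224e+00 -1.27796883e-01]
```

View pics/s11.png

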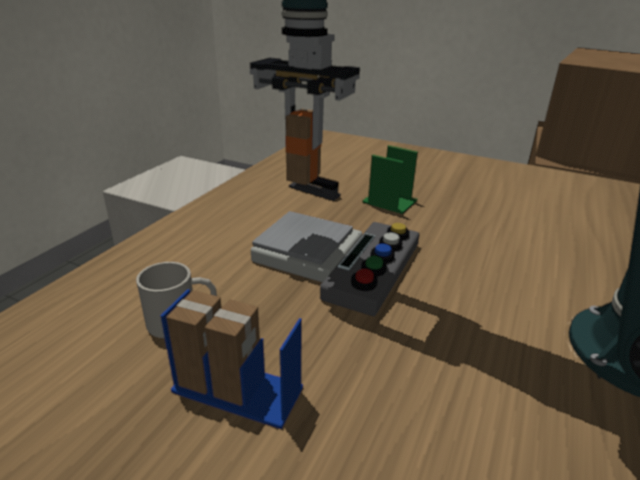

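View pics/w11.png

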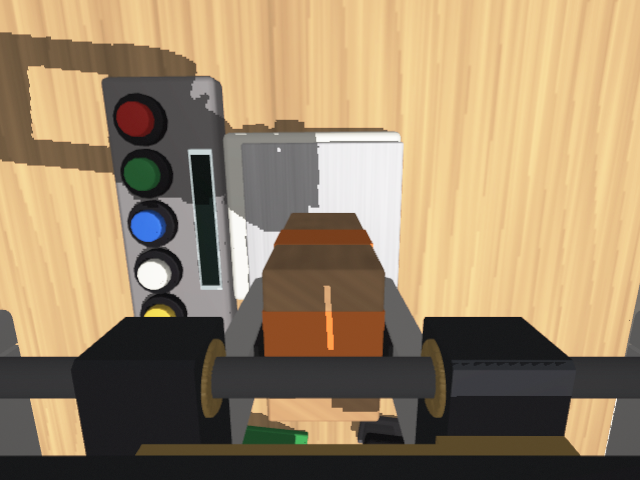

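View pics/t11.png

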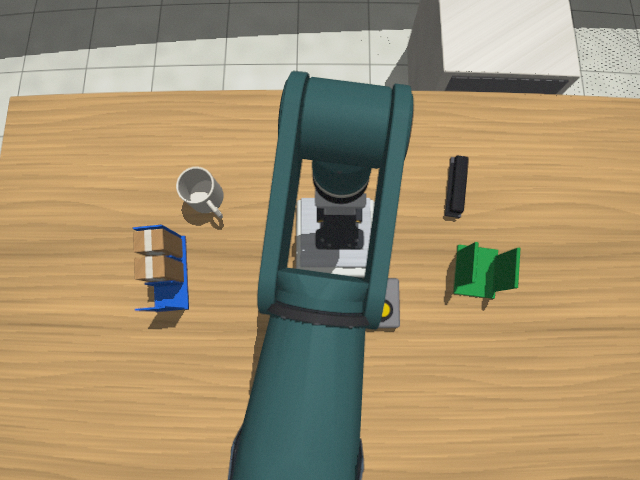

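```bash
python3 -c "
from h import *
print(rel([.505,-.49,.29],np.radians(83)))"
```

```text
(array([-0.006 , -0.0003,  0.1171]), array([-46.71,  -9.51,  -6.99]))
```

Request:
arm_command([
  [0,0,0.03,-1.5,-0.4,-1.5,0.25],
  [0,0,0.06,-4.5,-1,-3,0.25],
  [0,0,0.117,-8.4,-1.8,-5,0.25],
  [0,0,0.117,-12.4,-2.6,-7,0.25],
  [0,0,0.117,-16.3,-3.4,-7,0.25],
  [0,0,0.117,-20.2,-4.2,-7,0.25],
  [0,0,0.117,-24.1,-5,-7,0.25],
  [0,0,0.117,-28,-5.8,-7,0.25],
  [0,0,0.117,-31.9,-6.6,-7,0.25],
  [0,0,0.117,-35.8,-7.4,-7,0.25],
])

```text
t: 21.8
tool_pos: [0.5264, -0.3827, 0.2907]
orientation: [[0.122, 0.993, -0.003], [0.993, -0.122, 0.003], [0.002, -0.003, -1.0]]
ft_force: [0.7, -0.0, -3.5]
finger_gap: 0.0417
```

Request:
arm_command([
  [0,0,0,-3.8,-0.3,0,0.25],
  [0,0,0,-7,-0.6,0,0.25],
  [0,0,0,-9.5,-0.9,0,0.25],
  [0,0,0,-10.5,-1,0,0.25],
  [0,0,0,-10.5,-1,0,0.25],
  [0,0,0,-10.5,-1,0,0.25],
  [0,0,0,-10.5,-1,0,0.25],
  [0,0,0,-10.5,-1,0,0.25],
])

```text
t: 22.47
tool_pos: [0.5058, -0.4822, 0.2939]
orientation: [[0.119, 0.993, 0.001], [0.993, -0.119, 0.0], [0.0, 0.001, -1.0]]
ft_force: [0.5, 0.2, -3.3]
finger_gap: 0.0422
```

```bash
python3 -c "
from h import *
s=arm.get_state();print(s['t'],s['tool_pos'],s['ft_force'],s['finger_gap'],s['qpos'])
np.save('w12.npy',P('wrist'),allow_pickle=True);cv2.imwrite('pics/w12.png',viewer.snapshot('wrist'))"
```

```text
22.4667 [ 0.50581442 -0.48222041  0.29394519] [ 0.53287279  0.1750968  -3.31530581] 0.04219660158410837 [-8.42853554e-01  4.47016664e-01  7.53284990e-01  5.34950691e-04
  1.94102312e+00 -7.23230610e-01]
```

View pics/w12.png

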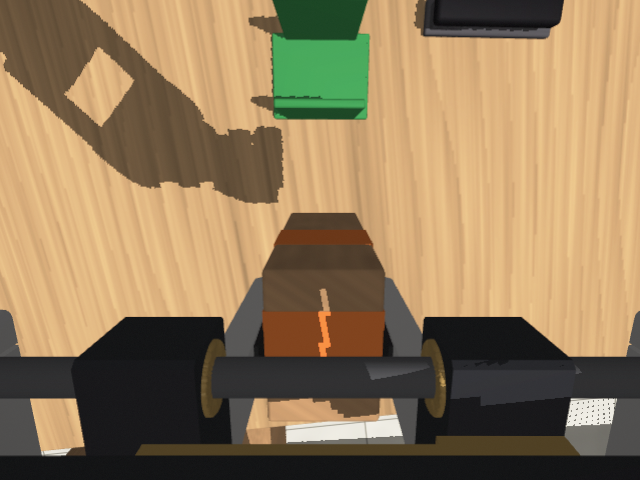

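```bash
python3 -c "
from h import *
im=cv2.imread('pics/w12.png')
cv2.imwrite('pics/w12z.png',cv2.resize(im[0:130,250:390],None,fx=4.5,fy=4.5,interpolation=cv2.INTER_CUBIC))"
```

```text
(no output)
```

View pics/w12z.png

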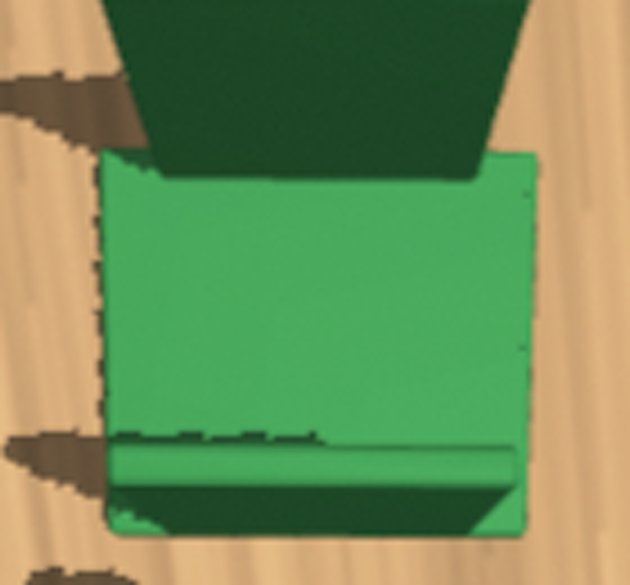

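```bash
python3 -c "
from h import *
p=np.load('w12.npy',allow_pickle=True).item()
f=lambda x,y,z: onz(p,250+(x-2)/4.5,(y-2)/4.5,z)
b=[f(*q,.008) for q in [(100,150),(538,153),(526,537),(108,537)]];print(np.round(b,4));c=np.mean(b,0);print('c',c)
w=[f(165,180,.008),f(473,181,.008)];t=[f(110,446,.128),f(516,447,.128),f(110,486,.128),f(516,486,.128)]
print(np.round(w,4),np.round(t,4))
for a,d in [(b[0],b[1]),(b[3],b[2]),(w[0],w[1]),(t[0],t[1]),(t[2],t[3])]:
  v=d-a; print(np.degrees(np.arctan2(v[1],v[0])),np.linalg.norm(v))
a=np.radians(-7); R=np.array([[np.cos(a),np.sin(a)],[-np.sin(a),np.cos(a)]])
for q in w+t: print((R@(q-c)[:2]).round(4))
"
```

```text
[[ 0.472  -0.2816  0.008 ]
 [ 0.5801 -0.2952  0.008 ]
 [ 0.5688 -0.3855  0.008 ]
 [ 0.4602 -0.3725  0.008 ]]
c [ 0.52026372 -0.333685    0.008     ]
[[ 0.4871 -0.2902  0.008 ]
 [ 0.5634 -0.2996  0.008 ]] [[ 0.4768 -0.3668  0.128 ]
 [ 0.5541 -0.3762  0.128 ]
 [ 0.4757 -0.374   0.128 ]
 [ 0.5535 -0.3833  0.128 ]]
-7.186782336547059 0.10894068062325514
-6.8401323814185835 0.10939792248419797
-7.001258912650773 0.07689504429378229
-6.9706113792054065 0.07791698869887416
-6.838740906396089 0.07833102510611147
[-0.0382  0.0391]
[0.0387 0.0391]
[-0.0391 -0.0381]
[ 0.0388 -0.0381]
[-0.0393 -0.0454]
[ 0.039  -0.0452]
```

```bash
python3 -c "
from h import *
print(rel([.5203,-.3335,.22],np.radians(83)))"
```

```text
(array([0.0007, 0.0002, 0.0026]), array([14.95, -0.34,  7.41]))
```

Request:
arm_command([
  [0,0,0.003,2,0,0,0.25],
  [0,0,0.003,5,-0.1,1,0.25],
  [0,0,0.003,9,-0.2,2.5,0.25],
  [0,0,0.003,12.5,-0.3,5,0.25],
  [0,0,0.003,14.9,-0.3,6.5,0.25],
  [0,0,0.003,14.9,-0.3,7.4,0.25],
  [0,0,0.003,14.9,-0.3,7.4,0.25],
  [0,0,0.003,14.9,-0.3,7.4,0.25],
  [0,0,0.003,14.9,-0.3,7.4,0.25],
  [0,0,0.003,14.9,-0.3,7.4,0.25],
])

```text
t: 23.35
tool_pos: [0.5204, -0.3373, 0.2211]
orientation: [[0.126, 0.992, 0.002], [0.992, -0.126, -0.002], [-0.002, 0.003, -1.0]]
ft_force: [-0.6, -0.3, -3.7]
finger_gap: 0.0417
```

```bash
python3 -c "
from h import *
s=arm.get_state();print(s['t'],s['tool_pos'],s['ft_force'],s['finger_gap'])
print(rel([.5203,-.3335,.082],np.radians(83)))
cv2.imwrite('pics/s13.png',viewer.snapshot('side')); cv2.imwrite('pics/t13.png',viewer.snapshot('top'))"
```

```text
23.35 [ 0.52040885 -0.33733764  0.22113568] [-0.62909741 -0.33630171 -3.70140567] 0.04174774987253123
(array([ 0.0026,  0.002 , -0.004 ]), array([ 0.41, -0.1 , 13.91]))
```

View pics/s13.png

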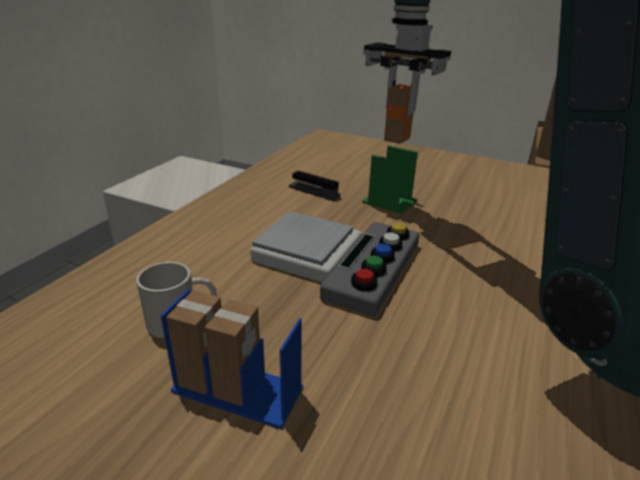

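View pics/t13.png

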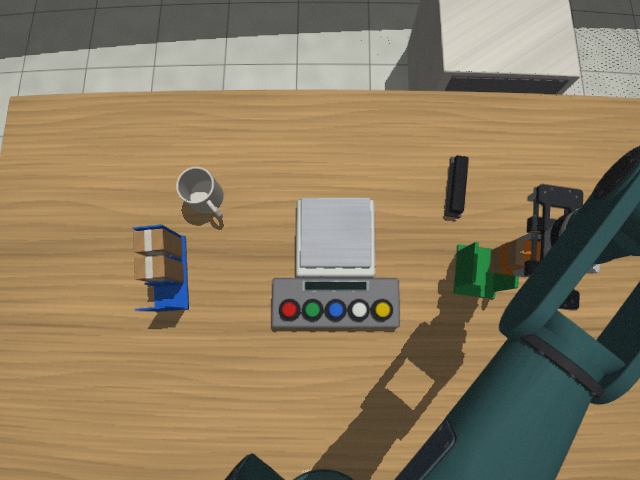

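Request:
arm_command([
  [0,0,-0.002,0.3,-0.1,0.5,0.25],
  [0,0,-0.002,0.3,-0.1,1,0.25],
  [0,0,-0.002,0.3,-0.1,1,0.25],
  [0,0,-0.002,0.3,-0.1,1,0.25],
  [0,0,-0.002,0.3,-0.1,1,0.25],
  [0,0,-0.002,0.3,-0.1,1,0.25],
])

```text
t: 23.95
tool_pos: [0.5194, -0.3328, 0.2095]
orientation: [[0.123, 0.992, 0.0], [0.992, -0.123, -0.0], [-0.0, 0.0, -1.0]]
ft_force: [0.3, 0.7, -3.8]
finger_gap: 0.042
```

```bash
python3 -c "
from h import *
s=arm.get_state();print(s['t'],s['tool_pos'],s['ft_force'],s['finger_gap'])
print(rel([.5203,-.3335,.082],np.radians(83)))
im=viewer.snapshot('wrist');cv2.imwrite('pics/w14.png',im)"
```

```text
23.95 [ 0.51941819 -0.33283509  0.20949915] [ 0.34362996  0.71464997 -3.79733954] 0.04204786243783083
(array([ 0.0002,  0.0002, -0.0008]), array([-0.05,  0.09, 12.75]))
```

View pics/w14.png

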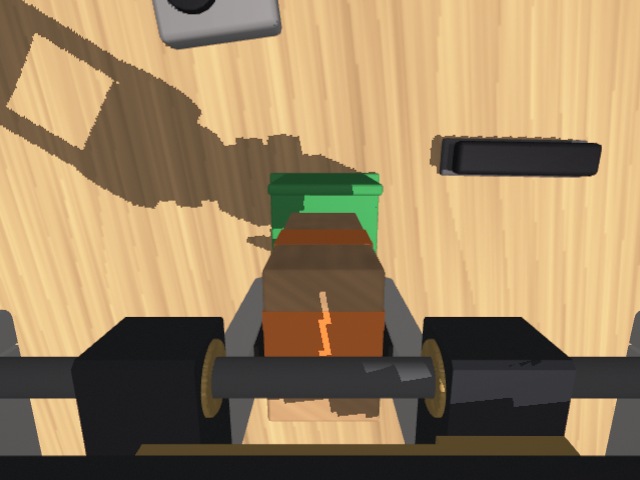

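Request:
arm_command([
  [0,0,0,0,0.1,1,0.25],
  [0,0,0,0,0.1,2.5,0.25],
  [0,0,0,0,0.1,4,0.25],
  [0,0,0,0,0.1,5,0.25],
  [0,0,0,0,0.1,5,0.25],
  [0,0,0,0,0.1,5,0.25],
])

```text
t: 24.5
tool_pos: [0.52, -0.3326, 0.1583]
orientation: [[0.123, 0.992, -0.002], [0.992, -0.123, 0.001], [0.001, -0.002, -1.0]]
ft_force: [1.6, 0.3, -3.0]
finger_gap: 0.0421
```

Request:
arm_command([
  [0,0,0,0,0,1.5,0.25],
  [0,0,0,0,0,3,0.25],
  [0,0,0,0,0,4.5,0.25],
  [0,0,0,0,0,6,0.25],
  [0,0,0,0,0,7,0.25],
  [0,0,0,0,0,7.6,0.25],
  [0,0,0,0,0,7.9,0.25],
  [0,0,0,0,0,7.9,0.25],
  [0,0,0,0,0,7.9,0.25],
])

```text
t: 25.25
tool_pos: [0.5209, -0.3333, 0.0814]
orientation: [[0.123, 0.992, 0.001], [0.992, -0.123, -0.001], [-0.001, 0.002, -1.0]]
ft_force: [-0.1, -0.9, -3.8]
finger_gap: 0.0421
```

Contact expected near TCP z = 0.0695.

Request:
arm_command([
  [0,0,0,0,0,0.15,0.25],
  [0,0,0,0,0,0.35,0.25],
  [0,0,0,0,0,0.55,0.25],
  [0,0,0,0,0,0.7,0.25],
  [0,0,0,0,0,0.8,0.25],
  [0,0,0,0,0,0.8,0.25],
  [0,0,0,0,0,0.8,0.25],
])

```text
t: 25.83
tool_pos: [0.5203, -0.3329, 0.0722]
orientation: [[0.123, 0.992, -0.0], [0.992, -0.123, 0.0], [0.0, -0.0, -1.0]]
ft_force: [-0.9, 0.5, -3.5]
finger_gap: 0.0419
```

Request:
arm_command([
  [0,0,0,0,0,0.1,0.25],
  [0,0,0,0,0,0.2,0.25],
  [0,0,0,0,0,0.2,0.25],
])

```text
t: 26.08
tool_pos: [0.5202, -0.3328, 0.0701]
orientation: [[0.123, 0.992, -0.0], [0.992, -0.123, 0.0], [0.0, -0.0, -1.0]]
ft_force: [0.3, -0.6, -3.4]
finger_gap: 0.0415
```

Request:
arm_command([
  [0,0,0,0,0,0.1,0.25],
  [0,0,0,0,0,0.1,0.25],
  [0,0,0,0,0,0.1,0.25],
])

```text
t: 26.33
tool_pos: [0.5204, -0.3329, 0.0694]
orientation: [[0.123, 0.992, 0.0], [0.992, -0.123, -0.0], [-0.0, 0.0, -1.0]]
ft_force: [-0.8, 0.4, -2.8]
finger_gap: 0.0418
```

Request:
arm_command([
  [0,0,0,0,0,0.05,0.25],
  [0,0,0,0,0,0.05,0.25],
  [0,0,0,0,0,0.05,0.25],
])

```text
t: 26.58
tool_pos: [0.5204, -0.333, 0.0694]
orientation: [[0.123, 0.992, 0.0], [0.992, -0.123, -0.0], [-0.0, 0.0, -1.0]]
ft_force: [-1.2, 0.6, 0.1]
finger_gap: 0.0419
```

Touching (force unloaded to 0.1 N). Release, with limited opening, then up.

Request:
arm_command([
  [0,0,0,0,0,0,0.46],
  [0,0,0,0,0,0,0.55],
  [0,0,0,0,0,0,0.65],
  [0,0,0,0,0,0,0.8],
  [0,0,0,0,0,0,0.9],
  [0,0,0,0,0,0,0.9],
  [0,0,0,0,0,0,0.9],
  [0,0,0,0,0,0,0.9],
])

```text
t: 27.25
tool_pos: [0.5204, -0.3329, 0.0689]
orientation: [[0.123, 0.992, 0.0], [0.992, -0.123, -0.0], [-0.0, 0.0, -1.0]]
ft_force: [-0.3, -0.5, 0.6]
finger_gap: 0.0839
```

Request:
arm_command([
  [0,0,0,0,0,-1.5,0.9],
  [0,0,0,0,0,-4,0.9],
  [0,0,0,0,0,-8,0.9],
  [0,0,0,0,0,-12,0.9],
  [0,0,0,0,0,-16,0.9],
  [0,0,0,0,0,-20,0.9],
  [0,0,0,-4,0,-22,0.9],
  [0,0,0,-8,0,-22,0.9],
  [0,0,0,-12,0,-22,0.9],
  [0,0,0,-12,0,-22,0.9],
])

```text
t: 28.08
tool_pos: [0.5033, -0.4589, 0.2862]
orientation: [[0.13, 0.991, -0.003], [0.991, -0.13, -0.002], [-0.002, -0.003, -1.0]]
ft_force: [-0.9, 0.8, -1.6]
finger_gap: 0.0845
```

```bash
python3 -c "
from h import *
s=arm.get_state();print(s['t'],s['tool_pos'],s['ft_force'],s['finger_gap'])
np.save('w15.npy',P('wrist'),allow_pickle=True)
for n in ['side','top','wrist']: cv2.imwrite(f'pics/{n}15.png',viewer.snapshot(n))"
```

```text
28.0833 [ 0.50332181 -0.45888641  0.28624761] [-0.90032266  0.82928338 -1.5939677 ] 0.08452545596257503
```

View pics/side15.png

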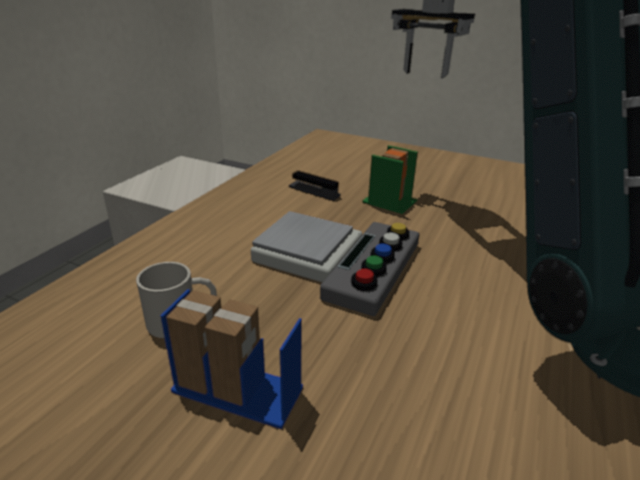

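View pics/top15.png

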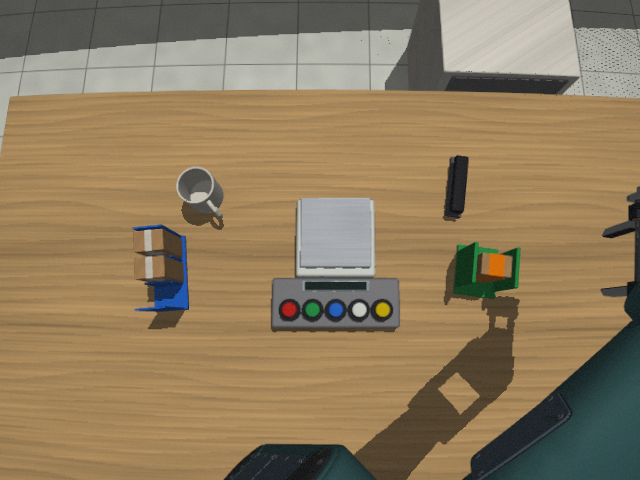

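View pics/wrist15.png

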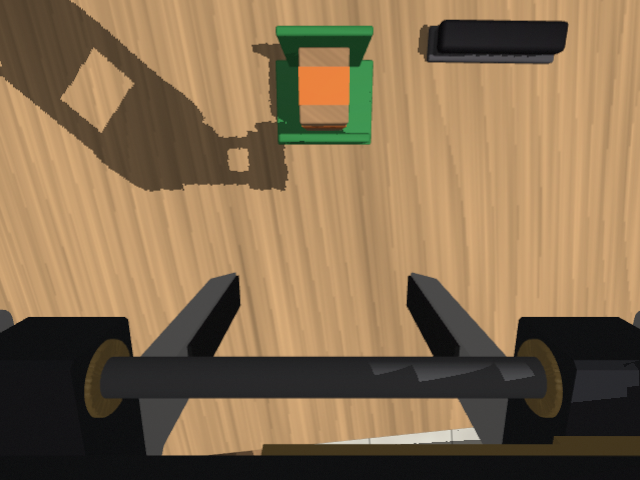

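Request:
arm_command([
  [0,0,0,0,0,0,0.9],
  [0,0,0,0,0,0,0.9],
  [0,0,0,0,0,0,0.9],
  [0,0,0,0,0,0,0.9],
])

```text
t: 28.57
tool_pos: [0.5061, -0.4509, 0.2897]
orientation: [[0.121, 0.993, 0.001], [0.993, -0.121, -0.001], [-0.001, 0.001, -1.0]]
ft_force: [0.3, -0.3, 0.1]
finger_gap: 0.0846
```

```bash
python3 -c "
from h import *
p=P('wrist');im=viewer.snapshot('wrist');h=cv2.cvtColor(im,cv2.COLOR_BGR2HSV);m=((h[...,0]>5)&(h[...,0]<16)&(h[...,1]>150)&(h[...,2]>200)).astype(np.uint8)
n,l,st,c=cv2.connectedComponentsWithStats(m);i=1+np.argmax(st[1:,4]);print(st[i],onz(p,*c[i],.128))
print(arm.sign_off())"
```

```text
[ 298   70   50   38 1881] [ 0.51998414 -0.33301866  0.128     ]
the job is handed in; nothing more can be done
None
```

The job is done and handed in at about 28.6 s. I stood the orange-banded carton upright on the pan and released it. I then pressed white, blue, yellow and green in that order, each going up again before the next. Finally I regripped the carton by its broad sides and set it between the walls of the green out-stand.

**Keys:** Each press stopped at TCP height 0.050 m with 14.5 to 18.6 N on the wrist, consistent with the 6 mm travel being used up. The key joints can't be read directly, so this force and depth is the only evidence that the presses counted. I did not press the red key.

**Final placing:** The last wrist picture puts the carton's top centre at (0.520, -0.333), against a measured stand centre of (0.520, -0.334). It stands upright, clear of both walls and within the base. The in-rack's other two cartons, the mug and the stapler look unmoved in the final pictures.

**Disagreement:** The top camera read about 3 mm off in x compared with the wrist camera, so I used the wrist measurements for placing the carton in the stand.

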